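# Seat the bearing cover and hold the grease coupler on the tilted nipple

### The arm

A 6-joint arm with a two-finger parallel gripper is mounted at the origin on the work surface. World frame = base frame: x ahead of the robot, y to its left, z up, the work surface at z = 0. Lengths are in m, angles in rad, forces in N, time in s.
With the tool pointing down it reaches from about 0.35 to 0.775 m from the base axis. Payload 7.3 kg.
Tool frame: the origin (TCP) lies at the very end of the fingers, on their centre line; the grasp point (between the pads) lies 19 mm behind it; z points along the fingers, y is the line along which they close (so a half turn about z gives the same grasp; the last joint's range is limited). The gripper opens to 92 mm and grips with 3 to 60 N. Pads are 19 mm wide; open, the fingers measure 130 mm over their backs; the gripper's body (75 mm by 190 mm) begins 47 mm behind the grasp point.
Start: joints at [-1.477, 0.342, 1.524, -0, 1.275, -0.146], TCP at [0.125, -0.51, 0.227] pointing down, gripper open.
Joint ranges: [-2.53, 2.53], [-0.77, 2.02], [0.04, 2.7], [-1, 4.14], [0.28, 2.66], [-3.11, 3.11]. Speed limits (rad/s): [2.57, 2.57, 3.14, 3.14, 3.14, 3.14].

### API

Orientations are given as [roll, pitch, yaw] about the fixed x, y, z axes, in that order (R = Rz(yaw) Ry(pitch) Rx(roll)).
In Python, from cell import robot gives the robot as it stands. The module is installed in compiled form; this text tells all that it offers.
- The arm moves only by the tool arm_command, never from a script. Its argument "moves" is a list of rows, each a list of 3 entries, a list of its own where there are three numbers: the shift along the tool's x, y, z in m, then the turn, a rotation vector about the tool's x, y, z in rad, then the finger opening in m, from 0 to 0.0918. In form: [[[dx, dy, dz], [ax, ay, az], claw], ...]. A call has exactly 5 rows; each row is the pose to reach, as a shift and turn from the pose commanded when the call began, along the tool's axes at that moment; what a row does not reach only later rows make up. A row lasts 1/10 s, in which the tool goes at most 50 mm and 8.59 degrees, less where a joint would pass 70% of its speed; a pose out of reach is approached as far as the arm can. A call with a gripper value outside its range is refused whole. The fingers move at their own pace and stop on an object; "squeeze" is the grip in N (left out, the last holds). Time passes only in rows, so rows that repeat a pose let the fingers close, or fill a call up. It gives the time, the measured TCP pose, the force, the opening and the grip force at its end, in the units of the state.
- robot.observe(): the state, without advancing time (a new reading comes with each control period).
- robot.read_camera(name): name is "scene" or "side" or "wrist"; returns the picture (384x512x3 uint8, red, green, blue); there is no depth.
- robot.camera_model(name): a dict with "fx", "fy", "cx", "cy" (pixels), "k1" (the pictures are not rectified: a ray, as slopes to the right and down, at radius r is drawn at 1 + k1 r^2 times it, then the intrinsics apply), "R" (3x3) and "t" (3): a world point X has camera coordinates R X + t. Camera axes: x right, y down, z forward; pixel columns grow to the right and rows downward; lengths in m; the calibration is good to about 2 mm. A picture is of the moment at which its call begins: read the wrist's pose just before it. camera_model takes no time and is no camera call; for the wrist camera it gives the pose at the moment of the call.
- robot.hand_in(): hands the job in; it is judged then, once.
The state is a dict: "time": time; "qpos": joint angles; "qvel": joint speeds; "joint_efforts": joint torques, N m; "tool_pos": TCP position; "tool_rot": TCP orientation; "contact_force": force on the tool from outside, world axes, zero at the start; "torque": the same for the moment, N m; "opening": finger opening in m; "grip_force": force on a finger pad.
Only numpy, scipy, OpenCV 4.12 (cv2) and the standard library are available. Lean on these libraries where they do the work, as an engineer would, in place of code of your own. Each camera call takes 0.05 s, during which the arm holds its last target. There are 200 camera calls.

### The job

First press the loose bearing cover on the green spindle housing down until it clicks under its two spring balls and lies level in its recess. Then take the red push-type grease gun out of its wooden rest, push its steel coupler squarely onto the slanting brass grease nipple until it snaps on, and keep pushing so that it is fully home against the nipple's spring: finish like that, still gripping the gun and holding it pressed home. Leave the carved figure, the teacup and the chisel alone.

Things in the scene. Friction and masses are not known exactly. Their poses are not given: they have to be found in the camera images.
- housing: Fixed green bearing housing, 100 (x) x 180 (y) x 42 mm high on a 120 x 200 x 8 foot; origin at the centre of its underside on the bench, z up. Cover recess on top at local y = -45, slanted grease nipple at local y = +50. A steel shaft with a pulley sticks out 50 at its +x side; two dark bridges over the spring balls stand to 53 mm high at local x = +44, y = -63 and -27.
- recess (a point): Centre of the floor of the cover's recess: 66 x 66 mm, 6 deep, floor 36 above the bench, rim 42; axes as the housing. Two sprung steel balls (10 diameter, 3 mm above the rim, at +34 in x, -18 and +18 in y) stick 4 into it from its +x wall; each yields sideways at 3 to 6 N.
- cover (a point): Loose aluminium plate 64 x 64 x 6 mm, about 0.1 kg; this point: centre of its underside, z its normal. It starts cocked in the recess: the edge at the housing's +x side rests on the two balls 13 above the recess floor (tilt 12 degrees), the other edge on the floor. 4 to 13 N down on its raised half snaps it under the balls; seated, its top is flush with the rim, 42 above the bench.
- nipple: Fixed brass grease nipple, oiled; z = its axis, leaning 20 degrees from vertical towards the housing's -x. Origin on the axis, 49 mm above the bench. Along z: hexagon 24 wide up to z = 8 (flat stop face), neck 14 diameter to 27, tapering to 6 diameter at 34, three sprung balls at z = 21 standing out to 20 diameter; on top the spring pin, 6 diameter, to z = 42.
- pin (a joint): How far the nipple's spring pin is pushed in, m: 0 free, 0.0015 with the coupler just snapped on (its mouth at nipple z = 13 mm, where it also springs back to if let go), 0.007 with it fully home (mouth on the stop face, z = 8). Passing the balls takes 5 to 10 N; the pin pushes back with 3 N at first touch, 9 N fully home.
- rest: Fixed dark wooden block 75 x 75 x 40 mm high in which the grease gun stands; origin at the centre of its underside. Round hole 30 diameter, 34 deep, in the middle of its top.
- gun: Loose grease gun, 104 mm long, 0.2 kg, upright in the rest with its origin 8 above the bench. Origin: centre of the coupler's mouth (lower end); z along its axis to the cap. Steel coupler 26 diameter to z = 32 (mouth opening 17; inner end at z = 27 pushes the pin), red square grip sleeve 36 x 36 (sides along x and y) from 32 to 96, black cap 30 diameter to 104.
- figure: Bystander: loose carved wooden figure 99 high on a 45 x 45 dark foot; origin at the centre of its underside.
- teacup: Bystander: loose brown teacup 68 diameter, 55 high; origin at the centre of its underside.
- chisel: Bystander: loose chisel with a light wooden handle, lying flat on the bench, about 200 long along its x axis.
Not all that is in view belongs to the job. Of the things that look like the part that bears cover, the smaller one is meant.

How it is judged:
By the outcome, as a careful person would: the job done as asked, in the order asked, and still so for the second after the job is handed in, while the arm keeps its last pose, push and grip.
It also fails if it takes over 45 s, if anything falls off the work surface, if the arm or the gripper's body presses on something with over 40 N, if the wrist force passes 120 N, or if a joint passes its speed limit or range.

## Working session

There is one attempt and no reset: what is moved stays moved. The work goes in short steps, Python scripts to look and compute and a tool call to move; the robot and the scene stay as the last step left them, time stands still between calls to the robot, and variables do not carry over. Pictures are saved under pics/ and viewed, at most 10 in all, crops included, and the job is handed in when it is done.

Besides the shell and the picture viewer there is one more tool, called after "Request:" as name(argument=value, ...), one argument or row to a line, values as JSON. arm_command: Moves the arm, as the interface text tells. Its arguments: {"type":"object","properties":{"moves":{"type":"array"},"squeeze":{"type":"number"}},"required":["moves"]}

```bash
mkdir -p pics
python3 - <<'E'
from cell import robot
import cv2,numpy as np
s=robot.observe();print(s['tool_pos'],s['tool_rot'],s['contact_force'],s['opening'],s['time'])
ims=[]
for n in("scene","side"):
    im=robot.read_camera(n);cv2.imwrite(f'pics/{n}0.png',im[:,:,::-1])
    c=robot.camera_model(n);print(n,{k:np.round(v,4).tolist() for k,v in c.items()})
E
```

```text
[ 0.12467832 -0.50955536  0.22602387] [-3.14002014e+00 -2.17225152e-04  2.39803863e-01] [ 0.86147364 -0.32649366  0.2083373 ] 0.09187412813643267 0.0
scene {'fx': 404.0755, 'fy': 404.0755, 'cx': 248.3138, 'cy': 185.9109, 'k1': -0.0636, 'R': [[0.8491, 0.5281, 0.0106], [0.451, -0.7144, -0.535], [-0.275, 0.4591, -0.8448]], 't': [-0.564, -0.2806, 1.4005]}
side {'fx': 451.3344, 'fy': 451.3344, 'cx': 253.8659, 'cy': 199.7908, 'k1': 0.0136, 'R': [[-0.7314, -0.6819, 0.0008], [-0.5297, 0.5674, -0.6304], [0.4294, -0.4615, -0.7762]], 't': [0.5185, 0.4163, 0.9693]}
```

View pics/scene0.png

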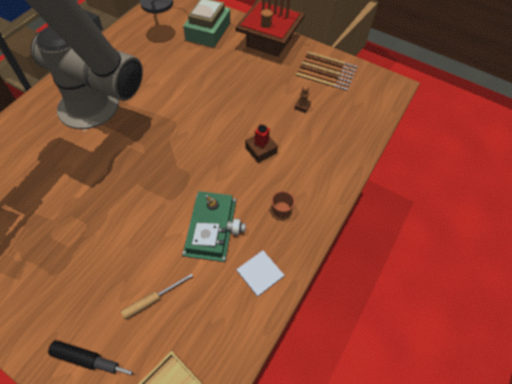

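View pics/side0.png

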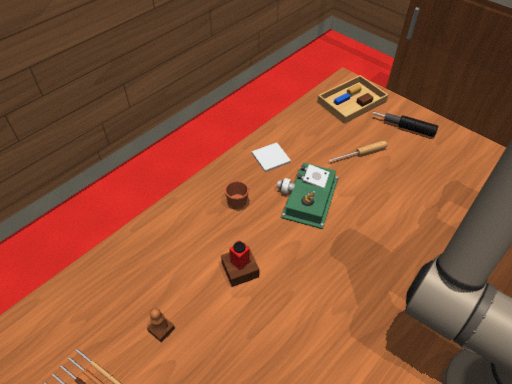

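Scene picture: the green housing is at about (210,225), with the cocked light cover at (207,234), the nipple at (212,203) and the pulley at (236,227). The gun in its rest is at (262,140), the cup at (283,205), the figure at (303,98) and the chisel at (155,298). The side view has the housing at (312,195) and the gun at (240,260).

Candidates for the housing: the green body at (210,225) and the green box with a pale top at (207,25). The pale sheet at (260,272) could be mistaken for the cover. I'll measure these.

```bash
cat > h.py <<'E'
import numpy as np,cv2
from scipy.spatial.transform import Rotation as Ro
def ray(c,uv):
    uv=np.atleast_2d(np.float64(uv));K=np.array([[c['fx'],0,c['cx']],[0,c['fy'],c['cy']],[0,0,1]])
    n=cv2.undistortPoints(uv[:,None],K,np.array([c['k1'],0,0,0.]))[:,0]
    R=np.array(c['R']);d=np.c_[n,np.ones(len(n))]@R
    return -R.T@np.array(c['t']),d
def plane(c,uv,z):
    o,d=ray(c,uv);return o+d*((z-o[2])/d[:,2])[:,None]
def proj(c,X):
    X=np.atleast_2d(X)@np.array(c['R']).T+np.array(c['t']);n=X[:,:2]/X[:,2:]
    n=n*(1+c['k1']*(n**2).sum(1,keepdims=True));return n*[c['fx'],c['fy']]+[c['cx'],c['cy']]
def tri(c1,p1,c2,p2):
    o1,d1=ray(c1,p1);o2,d2=ray(c2,p2);d1=d1[0];d2=d2[0]
    k=np.linalg.lstsq(np.c_[d1,-d2],o2-o1,rcond=None)[0];a=o1+d1*k[0];b=o2+d2*k[1]
    return (a+b)/2,np.linalg.norm(a-b)
def blobs(m,amin=20):
    n,l,s,c=cv2.connectedComponentsWithStats(m.astype(np.uint8));return [(s[i],c[i],l==i) for i in range(1,n) if s[i,4]>=amin]
E
python3 - <<'E'
from h import *
from cell import robot
for n in("scene","side"):
    im=cv2.imread(f'pics/{n}0.png');h=cv2.cvtColor(im,cv2.COLOR_BGR2HSV).astype(int);c=robot.camera_model(n)
    H,S,V=h[...,0],h[...,1],h[...,2]
    for s,ce,m in blobs((H>60)&(H<95)&(S>80)&(V>30),80):
        cn=max(cv2.findContours(m.astype(np.uint8),0,2)[0],key=cv2.contourArea)
        q=cv2.approxPolyDP(cv2.convexHull(cn),4,True)[:,0]
        print(n,'green',s,ce.round(1));print(q.tolist());print(plane(c,q,0.008).round(3).tolist());
    for s,ce,m in blobs(((H<6)|(H>174))&(S>150)&(V>60),30):
        if s[4]<2000: print(n,'red',s,ce.round(1),plane(c,ce,.07).round(3))
    im2=cv2.resize(im[180:280,165:265] if n=='scene' else im[150:300,210:360],(600,600),interpolation=cv2.INTER_CUBIC)
    cv2.imwrite(f'pics/{n}c.png',im2)
c=robot.camera_model
a=cv2.imread('pics/scenec.png');b=cv2.imread('pics/sidec.png')
cv2.imwrite('pics/both.png',np.hstack([cv2.resize(a,(400,400)),cv2.resize(b,(400,400))]))
E
```

```text
scene green [ 184  193   50   68 1603] [210.4 225.5]
[[199, 193], [230, 196], [233, 202], [222, 260], [184, 255]]
[[0.544, -0.085, 0.008], [0.628, -0.044, 0.008], [0.647, -0.057, 0.008], [0.72, -0.225, 0.008], [0.624, -0.268, 0.008]]
scene red [216   0  40  13 291] [239.4   4.3] [[0.186 0.699 0.07 ]]
scene red [ 241    1   59   38 1082] [270.6  20.1] [[0.344 0.677 0.07 ]]
scene red [36 24 12  8 44] [42.1 27.4] [[-0.388  0.172  0.07 ]]
scene red [  5  83  18  16 106] [14.1 90.8] [[-0.203 -0.12   0.07 ]]
scene red [254 128  15  20 207] [261.4 137.5] [[0.616 0.152 0.07 ]]
scene red [  0 369  17  15 130] [  5.3 378.5] [[ 0.485 -0.742  0.07 ]]
side green [ 282  168   55   61 1603] [310.1 201.9]
[[334, 171], [336, 181], [321, 228], [282, 217], [297, 178], [321, 168]]
[[0.639, -0.281, 0.008], [0.611, -0.253, 0.008], [0.538, -0.086, 0.008], [0.641, -0.042, 0.008], [0.703, -0.183, 0.008], [0.676, -0.264, 0.008]]
side red [230 245  20  25 321] [239.4 257.3] [[0.608 0.16  0.07 ]]
```

View pics/both.png

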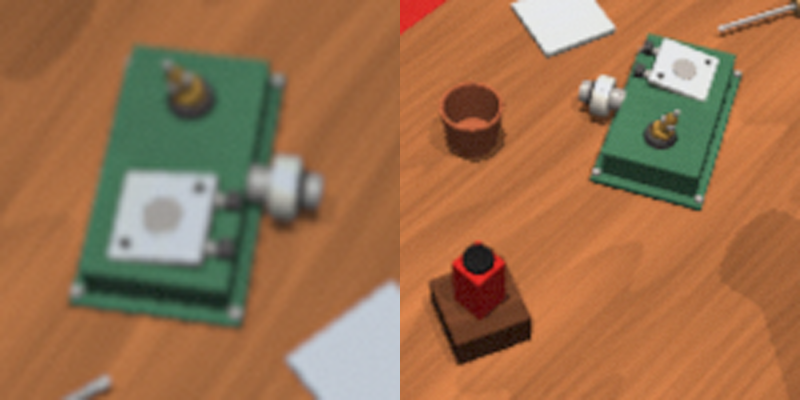

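The crops show the cocked white cover with its two dark bridges and the slanting nipple on the green housing. The foot measures about 200 x 105–120 mm and sits in reach, so this is the one. I'm moving the wrist camera over it.

Request:
arm_command(
  moves=[
    [[0.045, -0.015, 0], [0, 0, -0.05], 0.09],
    [[0.09, -0.03, 0], [0, 0, -0.1], 0.09],
    [[0.135, -0.045, 0], [0, 0, -0.15], 0.09],
    [[0.18, -0.06, 0], [0, 0, -0.19], 0.09],
    [[0.225, -0.075, 0], [0, 0, -0.19], 0.09],
  ],
)

```text
time: 0.6
tool_pos: [0.3267, -0.3823, 0.2265]
tool_rot: [-3.141, 0.0, 0.431]
contact_force: [0.6, -1.1, -0.4]
opening: 0.0902
grip_force: 0.0
```

```bash
cat > st.py <<'E'
from h import *
from cell import robot
s=robot.observe();T=Ro.from_euler('xyz',s['tool_rot']).as_matrix();p=np.array(s['tool_pos'])
print('t',s['time'],'p',p.round(4),'rpy',np.round(s['tool_rot'],4),'F',np.round(s['contact_force'],1),'op',round(s['opening'],4),'g',round(s['grip_force'],1))
E
python3 - <<'E'
from st import *
c=robot.camera_model('wrist');o=-np.array(c['R']).T@c['t'];print('cam in tool',T.T@(o-p),'\n',np.array(c['R'])@T,c['fx'],c['cx'],c['cy'],c['k1'])
tgt=np.array([.615,-.185,.23]);print(T.T@(tgt-p))
E
```

```text
t 0.6 p [ 0.3267 -0.3823  0.2265] rpy [-3.1412e+00  1.0000e-04  4.3070e-01] F [ 0.6 -1.1 -0.4] op 0.0902 g 0.0
cam in tool [ 0.07936354  0.00018175 -0.15855272] 
 [[ 3.97088387e-04  9.99999913e-01 -1.29707086e-04]
 [-9.54631441e-01  3.40447656e-04 -2.97789686e-01]
 [-2.97789615e-01  2.42071289e-04  9.54631492e-01]] 323.2974186567602 254.88979129282993 190.3049577593377 -0.08834893207850171
[ 0.34435971 -0.0589484  -0.00352411]
```

Request:
arm_command(
  moves=[
    [[0.045, -0.01, 0], [0, 0, 0], 0.04],
    [[0.09, -0.02, 0], [0, 0, 0], 0.0],
    [[0.135, -0.03, 0], [0, 0, 0], 0.0],
    [[0.18, -0.04, 0], [0, 0, 0], 0.0],
    [[0.22, -0.048, 0], [0, 0, 0], 0.0],
  ],
)

```text
time: 1.1
tool_pos: [0.5068, -0.2465, 0.2264]
tool_rot: [-3.141, 0.0, 0.431]
contact_force: [0.1, -0.6, 0.2]
opening: 0.0546
grip_force: 0.0
```

Request:
arm_command(
  moves=[
    [[0.04, -0.01, 0], [0, 0, 0], 0.0],
    [[0.08, -0.015, 0], [0, 0, 0], 0.0],
    [[0.12, -0.02, 0], [0, 0, 0], 0.0],
    [[0.14, -0.025, 0], [0, 0, 0], 0.0],
    [[0.14, -0.025, 0], [0, 0, 0], 0.0],
  ],
)

```text
time: 1.6
tool_pos: [0.6238, -0.165, 0.2254]
tool_rot: [-3.14, 0.0, 0.433]
contact_force: [-0.4, 0.3, 0.4]
opening: 0.0143
grip_force: 0.0
```

Run:
```python
from st import *
import json
c=robot.camera_model('wrist');im=robot.read_camera('wrist')[:,:,::-1];cv2.imwrite('pics/w1.png',im)
json.dump({k:np.array(v).tolist() for k,v in c.items()},open('w1.json','w'))
```

```text
t 1.6 p [ 0.6238 -0.165   0.2254] rpy [-3.1403e+00  5.0000e-04  4.3320e-01] F [-0.4  0.3  0.4] op 0.0143 g 0.0
```

View pics/w1.png

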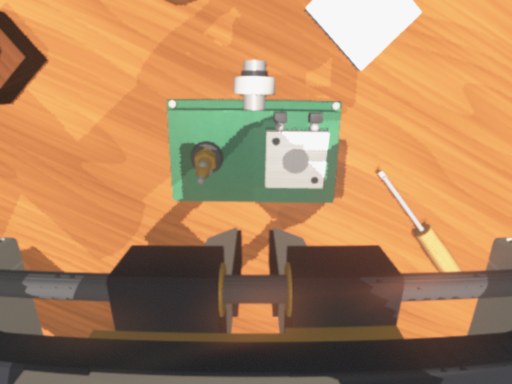

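The wrist view shows the housing at x 168–341, y 100–202. The cover is at (296,160) with its bridges at (281,117) and (316,117). The nipple is at (206,160), leaning down in the image towards -x. Up in the image is tool +x.

Run:
```python
from h import *
import json
c=json.load(open('w1.json'));im=cv2.imread('pics/w1.png');h=cv2.cvtColor(im,cv2.COLOR_BGR2HSV).astype(int);H,S,V=h[...,0],h[...,1],h[...,2]
g=(H>60)&(H<95)&(S>80)&(V>30);s,ce,m=max(blobs(g,500),key=lambda b:b[0][4]);print(s)
# bottom edge line at z=.042, top edge foot at z=.008
def fit(pts,z):
    X=plane(c,pts,z)[:,:2];vx,vy,x,y=cv2.fitLine(X.astype(np.float32),cv2.DIST_HUBER,0,.01,.01).ravel();return np.array([vx,vy]),np.array([x,y])
bot=[(u,np.where(m[:,u])[0].max()+.5) for u in range(185,325)]
top=[(u,np.where(m[:,u])[0].min()-.5) for u in list(range(180,230))+list(range(285,330))]
d1,b=fit(bot,.042);d2,t=fit(top,.008);print('angles',np.degrees(np.arctan2(d1[1],d1[0]))%180-90,np.degrees(np.arctan2(d2[1],d2[0]))%180-90)
ang=((np.arctan2(d1[1],d1[0])%np.pi)+(np.arctan2(d2[1],d2[0])%np.pi))/2-np.pi/2
hx=np.array([np.cos(ang),np.sin(ang)]);hy=np.array([-hx[1],hx[0]])
print('width (exp .110)',(t-b)@hx)
rows=range(115,190)
L=[(np.where(m[v])[0].min()-.5,v) for v in rows];Rr=[(np.where(m[v])[0].max()+.5,v) for v in rows]
for z in(.008,.042):
    print(z,'len',np.percentile(plane(c,L,z)[:,:2]@hy,[5,50,95]),np.percentile(plane(c,Rr,z)[:,:2]@hy,[5,50,95]))
w=(S<60)&(V>150);
for s,ce,mm in blobs(w,400):
    print('white',s,ce,plane(c,ce,.046))
    q=cv2.approxPolyDP(cv2.convexHull(max(cv2.findContours(mm.astype(np.uint8),0,2)[0],key=cv2.contourArea)),5,True)[:,0];print(q.tolist())
print('hx',hx,'ang',ang,'x mid',(t@hx-.060+b@hx+.050)/2,t@hx-.06,b@hx+.05)
crop=cv2.resize(im[125:205,170:340],(765,360),interpolation=cv2.INTER_CUBIC);cv2.imwrite('pics/w1c.png',crop)
```

```text
[ 169  110  105   89 2988]Traceback (most recent call last):
  File "<stdin>", line 8, in <module>
    return umr_maximum(a, axis, None, out, keepdims, initial, where)
ValueError: zero-size array to reduction operation maximum which has no identity
```

```bash
cat > m1.py <<'E'
from h import *
import json
c=json.load(open('w1.json'));im=cv2.imread('pics/w1.png');h=cv2.cvtColor(im,cv2.COLOR_BGR2HSV).astype(int);H,S,V=h[...,0],h[...,1],h[...,2]
m=(H>45)&(H<100)&(S>50)&(V>25);m[:92]=0;m[212:]=0;m[:,:160]=0;m[:,350:]=0;print(m.sum())
def fit(pts,z):
    X=plane(c,pts,z)[:,:2];vx,vy,x,y=cv2.fitLine(X.astype(np.float32),cv2.DIST_HUBER,0,.01,.01).ravel();return np.array([vx,vy]),np.array([x,y])
ex=lambda a,f,o:[(f(np.where(a)[0])+o)] if a.any() else []
bot=[(u,y) for u in range(185,325) for y in ex(m[:,u],np.max,.5)]
top=[(u,y) for u in list(range(180,230))+list(range(285,330)) for y in ex(m[:,u],np.min,-.5)]
d1,b=fit(bot,.042);d2,t=fit(top,.008);a=[np.arctan2(d[1],d[0])%np.pi-np.pi/2 for d in(d1,d2)];print('angles',np.degrees(a))
ang=np.mean(a)
hx=np.array([np.cos(ang),np.sin(ang)]);hy=np.array([-hx[1],hx[0]])
print('width (exp .110)',(t-b)@hx)
rows=range(115,190)
L=[(x,v) for v in rows for x in ex(m[v],np.min,-.5)];Rr=[(x,v) for v in rows for x in ex(m[v],np.max,.5)]
for z in(.008,.042):
    print(z,'len',np.percentile(plane(c,L,z)[:,:2]@hy,[5,50,95]),np.percentile(plane(c,Rr,z)[:,:2]@hy,[5,50,95]))
w=(S<60)&(V>150)
for s,ce,mm in blobs(w,400):
    print('white',s,ce,plane(c,ce,.046))
    q=cv2.approxPolyDP(cv2.convexHull(max(cv2.findContours(mm.astype(np.uint8),0,2)[0],key=cv2.contourArea)),5,True)[:,0];print(q.tolist())
print('hx',hx,'ang',ang,'x from top, bot',t@hx-.06,b@hx+.05)
crop=cv2.resize(im[125:205,170:340],(765,360),interpolation=cv2.INTER_CUBIC);cv2.imwrite('pics/w1c.png',crop)
E
python3 m1.py
```

```text
11217
angles [23.757399 24.187187]
width (exp .110) 0.10808935
0.008 len [-0.30392563 -0.30330424 -0.30275773] [-0.50118202 -0.50056938 -0.49965788]
0.042 len [-0.312921   -0.31235581 -0.31185874] [-0.49233554 -0.49177831 -0.49094926]
white [ 305    0  117   71 4783] [362.80430692  24.41229354] [[ 0.79770725 -0.20018278  0.046     ]]
[[421, 12], [359, 70], [305, 9], [312, 0], [412, 0]]
white [ 234   75   41   36 1099] [253.8189263   90.36487716] [[ 0.69522852 -0.13071164  0.046     ]]
[[272, 77], [265, 108], [246, 110], [234, 78]]
white [ 264  123   66   66 3686] [295.99077591 157.60851872] [[ 0.65150527 -0.20032301  0.046     ]]
[[329, 132], [322, 188], [265, 187], [266, 131], [279, 123], [318, 123]]
hx [0.913742   0.40629485] ang 0.41839546 x from top, bot 0.51171947 0.5136301
```

View pics/w1c.png

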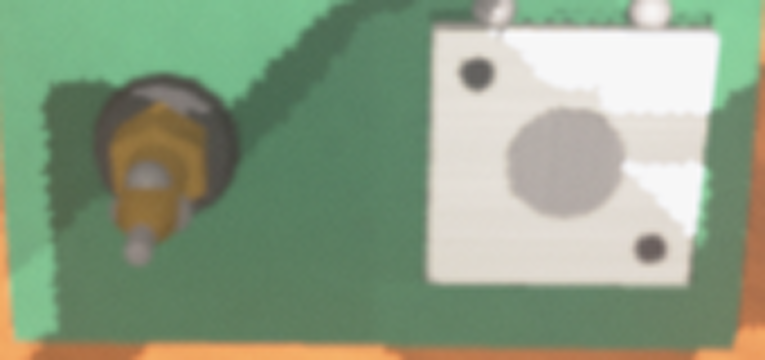

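The crop shows the cover raised at its upper edge, resting on the balls at (495,10) and (650,10). The nipple hexagon is at (160,150) and the pin tip at (137,248). The housing length comes out at 0.197 against 0.200 expected and the cover lies where it should be, so the pose is good. Next I descend over the cover's raised half.

Request:
arm_command(
  moves=[
    [[0.01, 0.018, 0.03], [0, 0, 0.015], 0.0],
    [[0.0254, 0.0432, 0.06], [0, 0, 0.015], 0.0],
    [[0.0254, 0.0432, 0.1], [0, 0, 0.015], 0.0],
    [[0.0254, 0.0432, 0.13], [0, 0, 0.015], 0.0],
    [[0.0254, 0.0432, 0.145], [0, 0, 0.015], 0.0],
  ],
)

```text
time: 2.15
tool_pos: [0.6607, -0.1967, 0.0782]
tool_rot: [-3.138, 0.004, 0.413]
contact_force: [0.1, 0.2, -0.5]
opening: 0.0003
grip_force: 0.0
```

Run:
```python
from st import *
ang=.4184;C=np.array([.6318,-.159,0]);Rh=Ro.from_euler('z',ang).as_matrix()
print('tcp in housing',Rh.T@(p-C))
import json
c=json.load(open('w1.json'));
for uv,z in(((200.4,180.1),.0875),((205.1,158.3),.0565)):print(Rh.T@(plane(c,uv,z)[0]-C))
```

```text
t 2.15 p [ 0.6607 -0.1967  0.0782] rpy [-3.1376  0.0044  0.4133] F [ 0.1  0.2 -0.5] op 0.0003 g 0.0
tcp in housing [ 0.01114536 -0.04617758  0.07816081]
[-0.0135465   0.04966465  0.0875    ]
[0.00119005 0.04935198 0.0565    ]
```

Request:
arm_command(
  moves=[
    [[0.001, 0, 0.012], [0, 0, 0], 0.0],
    [[0.001, 0, 0.02], [0, 0, 0], 0.0],
    [[0.001, 0, 0.026], [0, 0, 0], 0.0],
    [[0.001, 0, 0.031], [0, 0, 0], 0.0],
    [[0.001, 0, 0.035], [0, 0, 0], 0.0],
  ],
)

```text
time: 2.65
tool_pos: [0.6655, -0.1958, 0.0484]
tool_rot: [3.139, -0.003, 0.415]
contact_force: [0.6, 0.7, 3.3]
opening: 0.0006
grip_force: 1.7
```

Request:
arm_command(
  moves=[
    [[0, 0, 0.001], [0, 0, 0], 0.0],
    [[0, 0, 0.002], [0, 0, 0], 0.0],
    [[0, 0, 0.003], [0, 0, 0], 0.0],
    [[0, 0, 0.003], [0, 0, 0], 0.0],
    [[0, 0, 0.003], [0, 0, 0], 0.0],
  ],
)

```text
time: 3.15
tool_pos: [0.6641, -0.1956, 0.0435]
tool_rot: [-3.141, 0.001, 0.415]
contact_force: [-0.3, 0.1, 0.1]
opening: 0.0003
grip_force: 0.0
```

```bash
cat >> st.py <<'E'
ang=.4184;C=np.array([.6318,-.159,0]);Rh=Ro.from_euler('z',ang).as_matrix()
E
python3 - <<'E'
from st import *
print('tcp in housing',Rh.T@(p-C))
E
```

```text
t 3.15 p [ 0.6641 -0.1956  0.0435] rpy [-3.1413e+00  5.0000e-04  4.1480e-01] F [-0.3  0.1  0.1] op 0.0003 g 0.0
tcp in housing [ 0.01461147 -0.046571    0.04345918]
```

Request:
arm_command(
  moves=[
    [[0.001, 0, 0.0005], [0, 0, 0], 0.0],
    [[0.001, 0, 0.001], [0, 0, 0], 0.0],
    [[0.001, 0, 0.0015], [0, 0, 0], 0.0],
    [[0.001, 0, 0.002], [0, 0, 0], 0.0],
    [[0.001, 0, 0.0025], [0, 0, 0], 0.0],
  ],
)

```text
time: 3.65
tool_pos: [0.6653, -0.1952, 0.0423]
tool_rot: [3.141, -0.0, 0.415]
contact_force: [-3.7, 1.9, 8.8]
opening: 0.0003
grip_force: 4.5
```

Request:
arm_command(
  moves=[
    [[0, 0, 0.001], [0, 0, 0], 0.0],
    [[0, 0, 0.0015], [0, 0, 0], 0.0],
    [[0, 0, 0.0015], [0, 0, 0], 0.0],
    [[0, 0, 0.0015], [0, 0, 0], 0.0],
    [[0, 0, 0.0015], [0, 0, 0], 0.0],
  ],
)

```text
time: 4.15
tool_pos: [0.6653, -0.1952, 0.0422]
tool_rot: [3.141, -0.001, 0.415]
contact_force: [-5.6, 0.9, 14.0]
opening: 0.0006
grip_force: 7.0
```

Request:
arm_command(
  moves=[
    [[0, 0, -0.015], [0, 0, 0], 0.0],
    [[0, 0, -0.05], [0, 0, 0], 0.0],
    [[-0.02, -0.02, -0.1], [0, 0, 0], 0.03],
    [[-0.05, -0.04, -0.14], [0, 0, 0], 0.09],
    [[-0.06, -0.05, -0.18], [0, 0, 0], 0.09],
  ],
)

```text
time: 4.65
tool_pos: [0.5891, -0.1734, 0.2179]
tool_rot: [-3.14, 0.002, 0.415]
contact_force: [0.4, -0.5, -0.2]
opening: 0.02
grip_force: 0.0
```

Request:
arm_command(
  moves=[
    [[-0.01, -0.03, 0], [0, 0, 0], 0.09],
    [[-0.01, -0.03, 0], [0, 0, 0], 0.09],
    [[-0.01, -0.03, 0], [0, 0, 0], 0.09],
    [[-0.01, -0.03, 0], [0, 0, 0], 0.09],
    [[-0.01, -0.03, 0], [0, 0, 0], 0.09],
  ],
)

```text
time: 5.15
tool_pos: [0.5704, -0.1511, 0.2161]
tool_rot: [-3.141, 0.001, 0.414]
contact_force: [0.4, 0.0, -0.4]
opening: 0.0596
grip_force: 0.0
```

Run:
```python
from st import *
import json
c=robot.camera_model('wrist');im=robot.read_camera('wrist')[:,:,::-1];cv2.imwrite('pics/w2.png',im)
json.dump({k:np.array(v).tolist() for k,v in c.items()},open('w2.json','w'))
im=np.ascontiguousarray(im);cv2.imwrite('pics/w2v.png',im)
print(proj(c,[(Rh@[0,.05,.049]+C),(Rh@[0,-.045,.042]+C)]))
```

```text
t 5.15 p [ 0.5704 -0.1511  0.2161] rpy [-3.141e+00  9.000e-04  4.144e-01] F [ 0.4  0.  -0.4] op 0.0596 g 0.0
[[236.50746781 117.842592  ]
 [330.49099544 117.27696542]]
```

View pics/w2v.png

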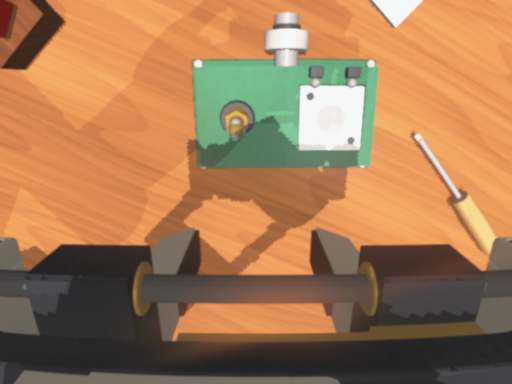

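The cover now looks square and flat at (331,118), with the balls at (316,82) and (352,82) standing over its edge. The press force rose to 14 N at z = 0.042, so it is seated. Next is a look at the gun.

Request:
arm_command(
  moves=[
    [[0.015, -0.045, 0], [0, 0, 0], 0.09],
    [[0.03, -0.09, 0], [0, 0, 0], 0.09],
    [[0.045, -0.135, 0], [0, 0, 0], 0.09],
    [[0.06, -0.18, 0], [0, 0, 0], 0.09],
    [[0.07, -0.225, 0], [0, 0, 0], 0.09],
  ],
)

```text
time: 5.7
tool_pos: [0.5436, 0.0852, 0.2164]
tool_rot: [-3.141, 0.0, 0.414]
contact_force: [0.8, -0.1, 0.3]
opening: 0.09
grip_force: 0.0
```

Request:
arm_command(
  moves=[
    [[0.01, -0.03, 0], [0, 0, 0], 0.09],
    [[0.01, -0.04, 0], [0, 0, 0], 0.09],
    [[0.01, -0.04, 0], [0, 0, 0], 0.09],
    [[0.01, -0.04, 0], [0, 0, 0], 0.09],
    [[0.01, -0.04, 0], [0, 0, 0], 0.09],
  ],
)

```text
time: 6.2
tool_pos: [0.5369, 0.1227, 0.2169]
tool_rot: [3.141, 0.0, 0.413]
contact_force: [0.2, 0.6, 0.5]
opening: 0.09
grip_force: 0.0
```

Run:
```python
from st import *
import json
c=robot.camera_model('wrist');im=robot.read_camera('wrist')[:,:,::-1];cv2.imwrite('pics/w3.png',im)
json.dump({k:np.array(v).tolist() for k,v in c.items()},open('w3.json','w'))
h=cv2.cvtColor(np.ascontiguousarray(im),cv2.COLOR_BGR2HSV).astype(int);H,S,V=h[...,0],h[...,1],h[...,2]
for s,ce,m in blobs(((H<6)|(H>174))&(S>150)&(V>60),60):
    print(s,ce,plane(c,ce,.1),plane(c,ce,.07))
a=cv2.imread('pics/w2.png')[85:165,195:275]
cv2.imwrite('pics/w3v.png',np.hstack([cv2.resize(a,(400,400),interpolation=cv2.INTER_CUBIC),cv2.resize(im[0:200,150:350],(400,400),interpolation=cv2.INTER_CUBIC)]))
```

```text
t 6.2 p [0.5369 0.1227 0.2169] rpy [3.1412e+00 3.0000e-04 4.1290e-01] F [0.2 0.6 0.5] op 0.09 g 0.0
[229  59  56  57 944] [256.06567797  86.9375    ] [[0.61253226 0.15442265 0.1       ]] [[0.61283995 0.15442381 0.07      ]]
```

View pics/w3v.png

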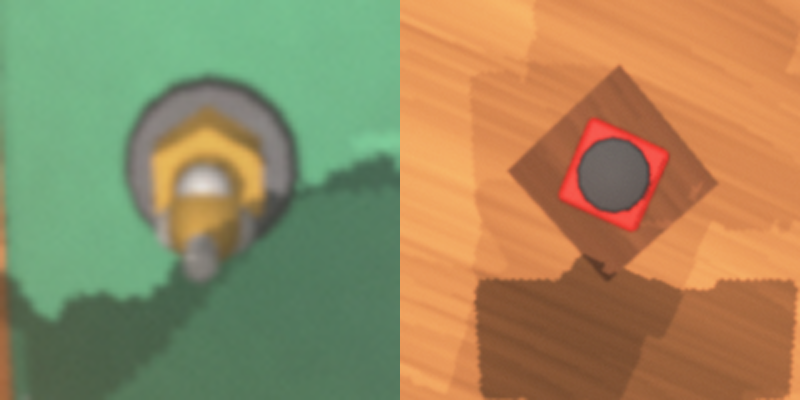

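Left, the w2 crop: the nipple flange centre is at (210,160) and the pin end at (200,262). Right, the gun cap centre is at crop (613,175), with the red square turned against the rest and the tool.

Run:
```python
from st import *
import json
c=json.load(open('w3.json'));im=cv2.imread('pics/w3.png');h=cv2.cvtColor(im,cv2.COLOR_BGR2HSV).astype(int);H,S,V=h[...,0],h[...,1],h[...,2]
m=((H<6)|(H>174))&(S>150)&(V>60);m=max(blobs(m,60),key=lambda b:b[0][4])[2]
pts=np.argwhere(m)[:,::-1].astype(float);X=plane(c,pts,.104)[:,:2]
r=cv2.minAreaRect((X*1000).astype(np.float32));print('sleeve top',r)
print('cap',plane(c,(256.5,87.5),.112))
ya=np.arctan2(T[1,1],T[0,1]);print('tool y angle deg',np.degrees(ya))
g=np.array([r[0][0]/1000,r[0][1]/1000,0.055]);print('delta tool',T.T@(g-p))
c=json.load(open('w2.json'))
for uv,z in(((235.2,137.2),.0875),((237,117),.043)):print((Rh.T@(plane(c,uv,z)[0]-C)).round(4))
```

```text
t 6.25 p [0.5369 0.1227 0.2169] rpy [3.1413e+00 2.0000e-04 4.1270e-01] F [-0.9 -0.7 -0.1] op 0.0898 g 0.0
sleeve top ((612.1776733398438, 154.1761932373047), (35.690818786621094, 35.734039306640625), 89.9615707397461)
cap [[0.61215496 0.15393901 0.112     ]]
tool y angle deg -66.35296088968181
delta tool [0.08163304 0.00132306 0.16187155]
[-0.0138  0.0493  0.0875]
[0.0003 0.0498 0.043 ]
```

Request:
arm_command(
  moves=[
    [[0.03, 0.0, 0.01], [0, 0, 0.14], 0.09],
    [[0.06, 0.001, 0.02], [0, 0, 0.28], 0.09],
    [[0.0816, 0.0013, 0.04], [0, 0, 0.413], 0.09],
    [[0.0816, 0.0013, 0.06], [0, 0, 0.413], 0.09],
    [[0.0816, 0.0013, 0.07], [0, 0, 0.413], 0.09],
  ],
)

```text
time: 6.75
tool_pos: [0.6113, 0.1547, 0.1445]
tool_rot: [3.141, 0.003, 0.001]
contact_force: [-0.9, 0.1, -0.4]
opening: 0.0901
grip_force: 0.0
```

Request:
arm_command(
  moves=[
    [[0, 0, 0.005], [0, 0, 0], 0.09],
    [[0, 0, 0.005], [0, 0, 0], 0.09],
    [[0, 0, 0.005], [0, 0, 0], 0.09],
    [[0, 0, 0.005], [0, 0, 0], 0.09],
    [[0, 0, 0.005], [0, 0, 0], 0.09],
  ],
)

```text
time: 7.25
tool_pos: [0.612, 0.1559, 0.143]
tool_rot: [-3.141, -0.002, 0.002]
contact_force: [1.4, -0.2, 1.4]
opening: 0.0903
grip_force: 0.0
```

Run:
```python
from st import *
g=np.array([.6122,.1541,.055]);print('delta tool',T.T@(g-p),np.array(robot.observe()['qpos']).round(3))
```

```text
t 7.25 p [0.612  0.1559 0.143 ] rpy [-3.1415e+00 -1.6000e-03  1.8000e-03] F [ 1.4 -0.2  1.4] op 0.0903 g 0.0
delta tool [7.67237835e-05 1.82897851e-03 8.80212267e-02] [ 0.128  0.605  1.328 -0.     1.207  1.697]
```

Request:
arm_command(
  moves=[
    [[0, 0.0015, 0.025], [0, 0, 0], 0.09],
    [[0, 0.0015, 0.05], [0, 0, 0], 0.09],
    [[0, 0.0015, 0.07], [0, 0, 0], 0.09],
    [[0, 0.0015, 0.083], [0, 0, 0], 0.09],
    [[0, 0.0015, 0.088], [0, 0, 0], 0.08],
  ],
)

```text
time: 7.75
tool_pos: [0.6111, 0.1544, 0.0529]
tool_rot: [3.141, 0.002, 0.002]
contact_force: [0.3, 0.4, -0.7]
opening: 0.0857
grip_force: 0.0
```

Request:
arm_command(
  moves=[
    [[0, 0, 0], [0, 0, 0], 0.06],
    [[0, 0, 0], [0, 0, 0], 0.045],
    [[0, 0, 0], [0, 0, 0], 0.035],
    [[0, 0, 0], [0, 0, 0], 0.02],
    [[0, 0, 0], [0, 0, 0], 0.02],
  ],
  squeeze=45,
)

```text
time: 8.25
tool_pos: [0.6119, 0.1544, 0.0546]
tool_rot: [-3.142, -0.001, 0.002]
contact_force: [-0.0, 0.5, -0.5]
opening: 0.0466
grip_force: 0.0
```

Request:
arm_command(
  moves=[
    [[0, 0, 0], [0, 0, 0], 0.0],
    [[0, 0, 0], [0, 0, 0], 0.0],
    [[0, 0, 0], [0, 0, 0], 0.0],
    [[0, 0, 0], [0, 0, 0], 0.0],
    [[0, 0, 0], [0, 0, 0], 0.0],
  ],
  squeeze=45,
)

```text
time: 8.75
tool_pos: [0.6118, 0.1545, 0.0543]
tool_rot: [-3.142, -0.0, 0.002]
contact_force: [-1.0, -0.2, 2.4]
opening: 0.0358
grip_force: 45.0
```

```bash
python3 st.py
```

```text
t 8.75 p [0.6118 0.1545 0.0543] rpy [-3.1416e+00 -3.0000e-04  1.8000e-03] F [-1.  -0.2  2.4] op 0.0358 g 45.0
```

Gripped at an opening of 36 mm. I lift straight up.

Request:
arm_command(
  moves=[
    [[0, 0, -0.01], [0, 0, 0], 0.0],
    [[0, 0, -0.03], [0, 0, 0], 0.0],
    [[0, 0, -0.06], [0, 0, 0], 0.0],
    [[0, 0, -0.1], [0, 0, 0], 0.0],
    [[0, 0, -0.14], [0, 0, 0], 0.0],
  ],
)

```text
time: 9.25
tool_pos: [0.611, 0.1543, 0.1951]
tool_rot: [3.141, 0.002, 0.002]
contact_force: [-0.3, 0.4, -2.6]
opening: 0.0356
grip_force: 45.0
```

```bash
cat > plan.py <<'E'
from st import *
import sys
# target TCP for gun mouth at nipple z = m (mm); gz = gun z at TCP
gz=.0463;m=float(sys.argv[1])/1000
N0=Rh@np.array([0.0003,.0497,.049])+C
n=Rh@[-np.sin(np.radians(20)),0,np.cos(np.radians(20))]
x=Rh@[np.cos(np.radians(20)),0,np.sin(np.radians(20))]
Rt=np.c_[x,np.cross(-n,x),-n]
tp=N0+n*(m+gz)
print('target',tp.round(4),'nip',N0.round(4),'shift',(T.T@(tp-p)).round(4),'turn',Ro.from_matrix(T.T@Rt).as_rotvec().round(4))
q=Rt.T@(p-T[:,2]*0-tp);print('err in target frame',q.round(4),'mouth z mm',((p+T[:,2]*gz-N0)@n*1000).round(2))
E
python3 plan.py 60
```

```text
t 9.25 p [0.611  0.1543 0.1951] rpy [3.1412e+00 1.8000e-03 1.8000e-03] F [-0.3  0.4 -2.6] op 0.0356 g 45.0
target [ 0.5787 -0.1282  0.1489] nip [ 0.6119 -0.1135  0.049 ] shift [-0.0328  0.2824  0.0463] turn [ 0.0727  0.3458 -0.4124]
err in target frame [ 0.1514 -0.245   0.006 ] mouth z mm 56.84
```

Request:
arm_command(
  moves=[
    [[-0.005, 0.04, -0.01], [0.009, 0.043, -0.05], 0.0],
    [[-0.01, 0.08, -0.01], [0.018, 0.086, -0.1], 0.0],
    [[-0.015, 0.12, -0.01], [0.027, 0.13, -0.155], 0.0],
    [[-0.02, 0.16, -0.01], [0.036, 0.173, -0.206], 0.0],
    [[-0.025, 0.2, 0.0], [0.045, 0.216, -0.258], 0.0],
  ],
)

```text
time: 9.75
tool_pos: [0.5871, -0.0471, 0.1956]
tool_rot: [-3.127, -0.223, 0.262]
contact_force: [0.4, -0.6, -2.6]
opening: 0.0361
grip_force: 45.0
```

```bash
python3 plan.py 60
```

```text
t 9.75 p [ 0.5871 -0.0471  0.1956] rpy [-3.127  -0.2235  0.262 ] F [ 0.4 -0.6 -2.6] op 0.0361 g 45.0
target [ 0.5787 -0.1282  0.1489] nip [ 0.6119 -0.1135  0.049 ] shift [-0.0388  0.0767  0.038 ] turn [ 0.0296  0.1242 -0.151 ]
err in target frame [ 0.0542 -0.0707 -0.03  ] mouth z mm 90.38
```

Request:
arm_command(
  moves=[
    [[-0.012, 0.025, 0.0], [0.01, 0.04, -0.05], 0.0],
    [[-0.024, 0.05, 0.01], [0.02, 0.083, -0.1], 0.0],
    [[-0.0388, 0.0767, 0.028], [0.0296, 0.1242, -0.151], 0.0],
    [[-0.0388, 0.0767, 0.036], [0.0296, 0.1242, -0.151], 0.0],
    [[-0.0388, 0.0767, 0.038], [0.0296, 0.1242, -0.151], 0.0],
  ],
)

```text
time: 10.25
tool_pos: [0.5772, -0.127, 0.146]
tool_rot: [-3.136, -0.343, 0.411]
contact_force: [0.6, 0.5, -2.7]
opening: 0.0359
grip_force: 45.0
```

```bash
python3 plan.py 60; python3 plan.py 45
python3 - <<'E'
from st import *
out=[]
for n,(u,v) in(("scene",(212,195)),("side",(310,190))):
    im=robot.read_camera(n)[:,:,::-1];out.append(cv2.resize(im[v-45:v+35,u-40:u+40],(400,400),interpolation=cv2.INTER_CUBIC))
cv2.imwrite('pics/fit.png',np.hstack(out)); cv2.imwrite('pics/w4.png',robot.read_camera('wrist')[:,:,::-1])
E
```

```text
t 10.25 p [ 0.5772 -0.127   0.146 ] rpy [-3.1356 -0.3431  0.4113] F [ 0.6  0.5 -2.7] op 0.0359 g 45.0
target [ 0.5787 -0.1282  0.1489] nip [ 0.6119 -0.1135  0.049 ] shift [ 0.0018  0.0017 -0.0024] turn [-0.0036  0.0059 -0.0067]
err in target frame [-0.0018 -0.0017  0.0024] mouth z mm 57.6
t 10.25 p [ 0.5772 -0.127   0.146 ] rpy [-3.1356 -0.3431  0.4113] F [ 0.6  0.5 -2.7] op 0.0359 g 45.0
target [ 0.5833 -0.1262  0.1348] nip [ 0.6119 -0.1135  0.049 ] shift [0.0019 0.0018 0.0126] turn [-0.0036  0.0059 -0.0067]
err in target frame [-0.0018 -0.0017 -0.0126] mouth z mm 57.6
t 10.25 p [ 0.5772 -0.127   0.146 ] rpy [-3.1356 -0.3431  0.4113] F [ 0.6  0.5 -2.7] op 0.0359 g 45.0
```

View pics/fit.png

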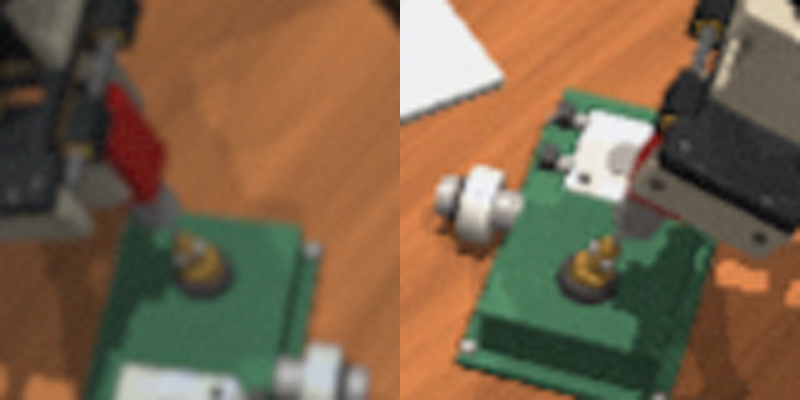

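View pics/w4.png

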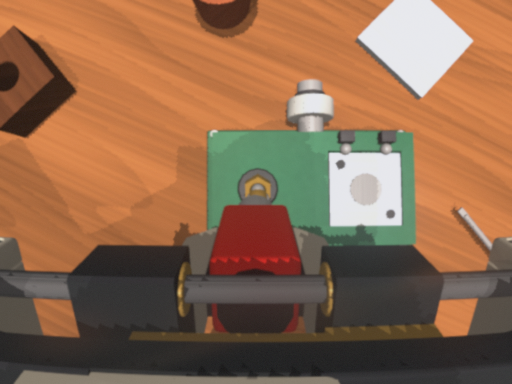

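The wrist view puts the coupler at (258,210), in line with the nipple flange at (258,187). The scene and side crops show the gun parallel to the nipple axis, mouth just above the pin. The cover still lies flat at (366,189). I'm correcting the small errors and approaching.

Request:
arm_command(
  moves=[
    [[0.001, 0.001, 0.003], [-0.0036, 0.0059, -0.0067], 0.0],
    [[0.0015, 0.0015, 0.006], [-0.0036, 0.0059, -0.0067], 0.0],
    [[0.0015, 0.0015, 0.0105], [-0.0036, 0.0059, -0.0067], 0.0],
    [[0.0015, 0.0015, 0.0105], [-0.0036, 0.0059, -0.0067], 0.0],
    [[0.0015, 0.0015, 0.0105], [-0.0036, 0.0059, -0.0067], 0.0],
  ],
)

```text
time: 10.9
tool_pos: [0.5833, -0.1258, 0.1377]
tool_rot: [3.139, -0.351, 0.422]
contact_force: [1.1, 0.2, -2.3]
opening: 0.0358
grip_force: 45.0
```

```bash
python3 plan.py 45
python3 - <<'E'
from st import *
c=robot.camera_model('wrist');im=robot.read_camera('wrist')[:,:,::-1];cv2.imwrite('pics/w5.png',im)
X=lambda x,y,z:Rh@[x,y,z]+C
print('pred flange',proj(c,X(.0003,.0497,.043)),'cover',proj(c,X(0,-.045,.042)),'corner',proj(c,[X(-.05,-.09,.042),X(.06,.1,.008),X(.06,-.1,.008)]))
h=cv2.cvtColor(np.ascontiguousarray(im),cv2.COLOR_BGR2HSV).astype(int);H,S,V=h[...,0],h[...,1],h[...,2]
m=(H>45)&(H<100)&(S>50)&(V>25);m[:100]=0;m[290:]=0
# flange left/right extents: non-green run around row of the flange
for v in range(160,192,4):
    r=np.where(~m[v,225:300])[0];print(v,r.min()+225 if len(r) else None,r.max()+225 if len(r) else None)
ys=np.where(m)
print('green x ext',ys[1].min(),ys[1].max(),'top',[np.where(m[:,u])[0].min() for u in(215,230,280,400) if m[:,u].any()])
w=(S<60)&(V>150)
for s,ce,mm in blobs(w,1500): print('white',s,ce.round(1))
E
```

```text
t 10.9 p [ 0.5833 -0.1258  0.1377] rpy [ 3.1389 -0.351   0.4221] F [ 1.1  0.2 -2.3] op 0.0358 g 45.0
target [ 0.5833 -0.1262  0.1348] nip [ 0.6119 -0.1135  0.049 ] shift [-0.0011  0.0004  0.0027] turn [ 0.0014 -0.0019  0.0035]
err in target frame [ 0.0011 -0.0004 -0.0027] mouth z mm 47.72
t 10.9 p [ 0.5833 -0.1258  0.1377] rpy [ 3.1389 -0.351   0.4221] F [ 1.1  0.2 -2.3] op 0.0358 g 45.0
pred flange [[254.87249542 192.89088316]] cover [[365.91197523 193.63705586]] corner [[417.17653689 251.87934227]
 [202.67289564 132.14449409]
 [407.53861374 133.99736894]]
160 None None
164 None None
168 None None
172 None None
176 245 264
180 239 269
184 237 272
188 235 274
green x ext 203 417 top [np.int64(134), np.int64(134), np.int64(134), np.int64(137)]
white [ 358    0  118  101 6735] [417.8  43.4]
white [ 328  149   76   85 5699] [365.7 194.1]
```

The flange shows at u = 254.5 against 254.9 predicted, so the alignment is under 0.5 mm. I start going on.

Request:
arm_command(
  moves=[
    [[-0.001, 0.0004, 0.004], [0.0014, -0.0019, 0.0035], 0.0],
    [[-0.001, 0.0004, 0.008], [0.0014, -0.0019, 0.0035], 0.0],
    [[-0.001, 0.0004, 0.012], [0.0014, -0.0019, 0.0035], 0.0],
    [[-0.001, 0.0004, 0.015], [0.0014, -0.0019, 0.0035], 0.0],
    [[-0.001, 0.0004, 0.018], [0.0014, -0.0019, 0.0035], 0.0],
  ],
  squeeze=55,
)

```text
time: 11.45
tool_pos: [0.5883, -0.1242, 0.1203]
tool_rot: [3.141, -0.349, 0.418]
contact_force: [-0.1, 0.4, -2.2]
opening: 0.0358
grip_force: 55.0
```

```bash
python3 plan.py 24
```

```text
t 11.45 p [ 0.5883 -0.1242  0.1203] rpy [ 3.1414 -0.3492  0.4182] F [-0.1  0.4 -2.2] op 0.0358 g 55.0
target [ 0.5899 -0.1232  0.1151] nip [ 0.6119 -0.1135  0.049 ] shift [-0.     -0.0003  0.0055] turn [ 0.0003 -0.0001 -0.0002]
err in target frame [ 0.      0.0003 -0.0055] mouth z mm 29.52
```

Perfectly on the axis; mouth at 29.5.

Request:
arm_command(
  moves=[
    [[0, 0, 0.002], [0, 0, 0], 0.0],
    [[0, 0, 0.004], [0, 0, 0], 0.0],
    [[0, 0, 0.006], [0, 0, 0], 0.0],
    [[0, 0, 0.0075], [0, 0, 0], 0.0],
    [[0, 0, 0.009], [0, 0, 0], 0.0],
  ],
  squeeze=60,
)

```text
time: 11.95
tool_pos: [0.5908, -0.1231, 0.1125]
tool_rot: [3.141, -0.349, 0.419]
contact_force: [-4.3, -0.5, 2.5]
opening: 0.0357
grip_force: 60.0
```

```bash
python3 plan.py 13
```

```text
t 11.95 p [ 0.5908 -0.1231  0.1125] rpy [ 3.1411 -0.349   0.4186] F [-4.3 -0.5  2.5] op 0.0357 g 60.0
target [ 0.5933 -0.1217  0.1047] nip [ 0.6119 -0.1135  0.049 ] shift [ 0.0001 -0.0003  0.0083] turn [0.0004 0.0001 0.0002]
err in target frame [-0.0001  0.0003 -0.0083] mouth z mm 21.29
```

Request:
arm_command(
  moves=[
    [[0, 0, 0.002], [0, 0, 0], 0.0],
    [[0, 0, 0.004], [0, 0, 0], 0.0],
    [[0, 0, 0.006], [0, 0, 0], 0.0],
    [[0, 0, 0.008], [0, 0, 0], 0.0],
    [[0, 0, 0.01], [0, 0, 0], 0.0],
  ],
)

```text
time: 12.45
tool_pos: [0.5945, -0.1216, 0.1029]
tool_rot: [3.141, -0.35, 0.418]
contact_force: [-4.2, 0.2, 2.9]
opening: 0.036
grip_force: 60.0
```

```bash
python3 plan.py 8
```

```text
t 12.45 p [ 0.5945 -0.1216  0.1029] rpy [ 3.1408 -0.3497  0.4185] F [-4.2  0.2  2.9] op 0.036 g 60.0
target [ 0.5949 -0.121   0.1   ] nip [ 0.6119 -0.1135  0.049 ] shift [-0.0004 -0.0004  0.0029] turn [ 0.0007 -0.0007  0.0001]
err in target frame [ 0.0004  0.0004 -0.0029] mouth z mm 10.95
```

Snapped on (mouth at about 11 mm). I keep pushing home.

Request:
arm_command(
  moves=[
    [[0, 0, 0.0015], [0, 0, 0], 0.0],
    [[0, 0, 0.003], [0, 0, 0], 0.0],
    [[0, 0, 0.004], [0, 0, 0], 0.0],
    [[0, 0, 0.005], [0, 0, 0], 0.0],
    [[0, 0, 0.005], [0, 0, 0], 0.0],
  ],
)

```text
time: 12.95
tool_pos: [0.5956, -0.1212, 0.0997]
tool_rot: [3.14, -0.35, 0.419]
contact_force: [-13.0, -1.6, 15.3]
opening: 0.0356
grip_force: 60.0
```

```bash
python3 plan.py 8
```

```text
t 12.95 p [ 0.5956 -0.1212  0.0997] rpy [ 3.1402 -0.3501  0.4192] F [-13.   -1.6  15.3] op 0.0356 g 60.0
target [ 0.5949 -0.121   0.1   ] nip [ 0.6119 -0.1135  0.049 ] shift [-0.0004 -0.0004 -0.0005] turn [ 0.0011 -0.001   0.0007]
err in target frame [0.0004 0.0004 0.0005] mouth z mm 7.55
```

Request:
arm_command(
  moves=[
    [[0, 0, 0.0005], [0, 0, 0], 0.0],
    [[0, 0, 0.0005], [0, 0, 0], 0.0],
    [[0, 0, 0.0005], [0, 0, 0], 0.0],
    [[0, 0, 0.0005], [0, 0, 0], 0.0],
    [[0, 0, 0.0005], [0, 0, 0], 0.0],
  ],
)

```text
time: 13.45
tool_pos: [0.5957, -0.1212, 0.0997]
tool_rot: [3.14, -0.35, 0.419]
contact_force: [-14.3, -0.9, 19.6]
opening: 0.0358
grip_force: 60.0
```

```bash
python3 plan.py 8
python3 - <<'E'
from st import *
cv2.imwrite('pics/w6.png',robot.read_camera('wrist')[:,:,::-1])
E
```

```text
t 13.45 p [ 0.5957 -0.1212  0.0997] rpy [ 3.14   -0.3502  0.4193] F [-14.3  -0.9  19.6] op 0.0358 g 60.0
target [ 0.5949 -0.121   0.1   ] nip [ 0.6119 -0.1135  0.049 ] shift [-0.0005 -0.0005 -0.0005] turn [ 0.0013 -0.0011  0.0008]
err in target frame [0.0005 0.0005 0.0005] mouth z mm 7.53
t 13.45 p [ 0.5957 -0.1212  0.0997] rpy [ 3.14   -0.3502  0.4193] F [-14.3  -0.9  19.6] op 0.0358 g 60.0
```

View pics/w6.png

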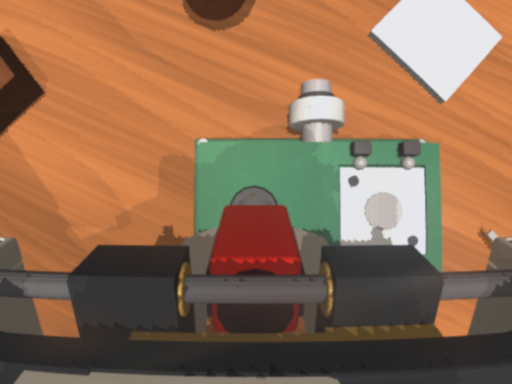

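The coupler sits on the nipple at (255,205) and does not move under about 24 N. The cover lies flat at (383,210) under the balls at (361,162) and (409,162). I'm handing in.

```bash
python3 -c "
from cell import robot
print(robot.hand_in())"
```

```text
the job is handed in; nothing more can be done
None
```

The cover is seated flush under its two spring balls, the gun's coupler is snapped onto the nipple and held fully home at about 24 N with the gun still gripped, and the job was handed in at about 13.5 s (no verdict was returned).

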